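# Set the LED tester's selector and start the test

### The job

On the black LED tester, push the selector's upright tab round with a fingertip until it points at the green dot and leave it there, then press the orange start button right down and let it come back up. Only push and press: do not pinch the tab between the fingers, do not shift or lift the tester, and leave everything else where it is.

Things in the scene. Friction and masses are not known exactly. Their poses are not given: they have to be found in the camera images.
- tester: LED tester (sizes here and below in mm): black box 220 (x) by 300 (y) by 60 high, about 2.5 kg (one draw to another 2 to 3 kg), standing loose on four rubber feet on the bench; origin at the centre of its underside, z up. On its top are the selector at (x 0, y -45) and the start button at (x 45, y 105). A push of over about 12 N may slide it
- hub (a point): point on the selector's vertical turning axis, at the top face of the selector's aluminium disc (diameter 100), 72 above the bench. A low dark cap of radius 16 rises 6 above the disc there
- selector (a joint): angle of the rotary selector, rad, growing counterclockwise seen from above; -2.4 to 2.4 (end stops). At 0 the tab points along the tester's -x; at angle q along (-cos q, -sin q) in the tester's x, y. Light friction (0.09 N m, some 2 N at the tab); it stays where it is left, has no clicks and does not coast
- tab_tip (a point): middle of the outer end of the selector's upright tab, 70 from the turning axis, 88 above the bench. The tab is an orange fin with a black rubber cheek on either side, 12 thick in all, reaching from 26 to 70 from the axis and from 72 to 104 above the bench
- pointer (a point): the point that the tab points at: on the tab's centre line, 86 from the axis, at the height of the tester's top face (60 above the bench). It lies on the centre of a dot when the tab points exactly at that dot
- cheek_a: rubber cheek on the side of the tab that faces the tester's +y when the selector is at 0: 41 long, 3 thick, 26 high; origin on the turning axis, 60 above the bench; pushing on it makes the angle grow
- cheek_b: rubber cheek on the other side of the tab (tester -y when the selector is at 0), same size and origin; pushing on it makes the angle shrink
- start (a joint): travel of the orange start button, m: 0 up, 0.006 fully down; springs back. Fully down takes about 5 N
- start_top (a point): centre of the top face of the round orange start button (diameter 32, in a low grey housing) on the tester; it is pressed straight down
- dot_green: flat green label dot on top of the tester, diameter 20, 1 thick; origin at the centre of its underside. Six dots (green, blue, red, yellow, white, grey) lie on a circle of radius 86 about the hub, at selector angles -2.1, -1.5, -0.9, 0.9, 1.5 and 2.1 rad; which colour lies at which place changes
- dot_blue: flat blue label dot on top of the tester, diameter 20, 1 thick; origin at the centre of its underside. Six dots (green, blue, red, yellow, white, grey) lie on a circle of radius 86 about the hub, at selector angles -2.1, -1.5, -0.9, 0.9, 1.5 and 2.1 rad; which colour lies at which place changes
- dot_red: flat red label dot on top of the tester, diameter 20, 1 thick; origin at the centre of its underside. Six dots (green, blue, red, yellow, white, grey) lie on a circle of radius 86 about the hub, at selector angles -2.1, -1.5, -0.9, 0.9, 1.5 and 2.1 rad; which colour lies at which place changes
- dot_yellow: flat yellow label dot on top of the tester, diameter 20, 1 thick; origin at the centre of its underside. Six dots (green, blue, red, yellow, white, grey) lie on a circle of radius 86 about the hub, at selector angles -2.1, -1.5, -0.9, 0.9, 1.5 and 2.1 rad; which colour lies at which place changes
- dot_white: flat white label dot on top of the tester, diameter 20, 1 thick; origin at the centre of its underside. Six dots (green, blue, red, yellow, white, grey) lie on a circle of radius 86 about the hub, at selector angles -2.1, -1.5, -0.9, 0.9, 1.5 and 2.1 rad; which colour lies at which place changes
- dot_grey: flat grey label dot on top of the tester, diameter 20, 1 thick; origin at the centre of its underside. Six dots (green, blue, red, yellow, white, grey) lie on a circle of radius 86 about the hub, at selector angles -2.1, -1.5, -0.9, 0.9, 1.5 and 2.1 rad; which colour lies at which place changes
- flux_jar: Small jar, diameter 32, 34 high, black cap, standing on the tester's top at its front left corner (tester x -70, y 115). A loose bystander, to be left where it is; origin at the centre of its underside.
- driver: Red-handled screwdriver lying on the bench, right of the tester and nearer the robot. A loose bystander, to be left where it is; origin at the centre of its underside.
- spool: Solder spool with blue flanges, diameter 54, 46 high, standing on its flange, right of the tester. A loose bystander, to be left where it is; origin at the centre of its underside.
- led_driver: White LED driver unit, 30 by 150 by 22 high, right of the tester. A loose bystander, to be left where it is; origin at the centre of its underside.
- led_module: Round aluminium LED module, diameter 56, 9 high, left of the tester. A loose bystander, to be left where it is; origin at the centre of its underside.
- tweezers: Steel tweezers, 130 long, 13 wide, 8 high, between robot and tester on the left. A loose bystander, to be left where it is; origin at the centre of its underside.
- parts_tray: Open blue parts tray, 120 by 160 by 35 high, left of the tester at the back. A loose bystander, to be left where it is; origin at the centre of its underside.

How it is judged:
By the outcome, as a careful person would: the job done as asked, in the order asked, and still so for the second after the job is handed in, with the robot touching nothing.
It also fails if it takes over 48 s, if anything falls off the work surface, if the arm or the gripper's body presses on something with over 40 N, if the wrist force passes 120 N, or if a joint passes its speed limit or range.

### The arm

A 6-joint arm with a two-finger parallel gripper is mounted at the origin on the work surface. World frame = base frame: x ahead of the robot, y to its left, z up, the work surface at z = 0. Lengths are in m, angles in rad, forces in N, time in s.
With the tool pointing down it reaches from about 0.35 to 0.775 m from the base axis. Payload 7.3 kg.
Tool frame: the origin (TCP) lies at the very end of the fingers, on their centre line; the grasp point (between the pads) lies 19 mm behind it (pinch_z is the distance from the TCP to the grasp point, in m); z points along the fingers, y is the line along which they close (so a half turn about z gives the same grasp; the last joint's range is limited). The gripper opens to 92 mm and grips with 3 to 60 N. Pads are 19 mm wide; open, the fingers measure 130 mm over their backs; the gripper's body (75 mm by 190 mm) begins 47 mm behind the grasp point.
Start: joints at [-1.335, 0.342, 1.524, -0, 1.275, -0.146], TCP at [0.196, -0.487, 0.227] pointing down, gripper open.
Joint ranges: [-2.53, 2.53], [-0.77, 2.02], [0.04, 2.7], [-1, 4.14], [0.28, 2.66], [-3.11, 3.11]. Speed limits (rad/s): [2.57, 2.57, 3.14, 3.14, 3.14, 3.14].

### API

Orientations are given as [roll, pitch, yaw] about the fixed x, y, z axes, in that order (R = Rz(yaw) Ry(pitch) Rx(roll)).
In Python, from cell import * gives the robot as it stands.
- The arm moves only by the tool arm_command, never from a script. Its arguments are lists of equal length, an entry for each row: "fingers": the gripper command: -1 is fully open, 1 is shut, values between are in proportion; "travel": the shift along the tool's x, y, z in m, a list of three; "dr": the turn, a rotation vector about the tool's x, y, z in degrees, a list of three. In form: {"fingers": [fingers, ...], "travel": [[x, y, z], ...], "dr": [[wx, wy, wz], ...]}. A call has 1 to 8 rows; each row is the pose to reach, as a shift and turn from the pose commanded when the call began, along the tool's axes at that moment; what a row does not reach only later rows make up. A row lasts 1/12 s, in which the tool goes at most 41.7 mm and 7.16 degrees, less where a joint would pass 70% of its speed; a pose out of reach is approached as far as the arm can. A call with a gripper value outside its range is refused whole. The fingers move at their own pace and stop on an object; "squeeze" is the grip in N (left out, the last holds). Time passes only in rows, so rows that repeat a pose let the fingers close. It gives the time, the measured TCP pose, the force, the opening and the grip force at its end, in the units of the state.
- observe(): the state, without advancing time (a new reading comes with each control period).
- read_camera(name): name is "scene" or "top"; returns a dict with "color" (480x640x3 uint8, blue, green, red), "z_map" (480x640 float32, m along the optical axis (not along the pixel's ray), 0 where there is no reading), "fx", "fy", "cx", "cy" (pixels), "k1" (the pictures are not rectified: a ray, as slopes to the right and down, at radius r is drawn at 1 + k1 r^2 times it, then the intrinsics apply), "R" (3x3) and "t" (3): a world point X has camera coordinates R X + t. Camera axes: x right, y down, z forward; pixel columns grow to the right and rows downward; lengths in m; the calibration is good to about 2 mm. A picture is of the moment at which its call begins.
- hand_in(): hands the job in; it is judged then, once.
The state is a dict: "time": time; "qpos": joint angles; "qvel": joint speeds; "joint_efforts": joint torques, N m; "tool_pos": TCP position; "tool_rot": TCP orientation; "contact_force": force on the tool from outside, world axes, zero at the start; "torque": the same for the moment, N m; "opening": finger opening in m; "grip_force": force on a finger pad.
Only numpy, scipy, OpenCV 4.12 (cv2) and the standard library are available. Lean on these libraries where they do the work, as an engineer would, in place of code of your own. Each camera call takes 0.05 s, during which the arm holds its last target. There are 200 camera calls.

## Working session

There is one attempt and no reset: what is moved stays moved. The work goes in short steps, Python scripts to look and compute and a tool call to move; the robot and the scene stay as the last step left them, time stands still between calls to the robot, and variables do not carry over. Pictures are saved under pics/ and viewed, at most 10 in all, crops included, and the job is handed in when it is done.

Besides the shell and the picture viewer there is one more tool, called after "Call:" by a JSON object that holds its "name" and its "arguments", one argument or row to a line. arm_command: Moves the arm, as the interface text tells. Its arguments: {"type":"object","properties":{"fingers":{"type":"array","items":{"type":"number"}},"travel":{"type":"array","items":{"type":"array","items":{"type":"number"}}},"dr":{"type":"array","items":{"type":"array","items":{"type":"number"}}},"squeeze":{"type":"number"}},"required":["fingers","travel","dr"]}

```bash
ls; mkdir -p pics; cat > h.py <<'E'
from cell import *
import numpy as np, cv2
def cast(c,u,v,z):
    p=np.array([[[float(u),float(v)]]]); K=np.array([[c['fx'],0,c['cx']],[0,c['fy'],c['cy']],[0,0,1.]])
    s=cv2.undistortPoints(p,K,np.array([c['k1'],0,0,0,0.]))[0,0]
    R=np.array(c['R']);t=np.array(c['t']);o=-R.T@t;d=R.T@np.array([s[0],s[1],1]);return o+d*(z-o[2])/d[2]
def proj(c,X):
    K=np.array([[c['fx'],0,c['cx']],[0,c['fy'],c['cy']],[0,0,1.]])
    return cv2.projectPoints(np.array(X,float).reshape(-1,1,3),cv2.Rodrigues(np.array(c['R']))[0],np.array(c['t'],float),K,np.array([c['k1'],0,0,0,0.]))[0][:,0]
E
python3 - <<'E'
from h import *
for n in ('top','scene'):
    c=read_camera(n);cv2.imwrite(f'pics/{n}0.png',c['color']);np.save(f'pics/{n}0.npy',c,allow_pickle=True)
    print(n,c['fx'],c['k1'],-np.array(c['R']).T@c['t'])
print(observe())
E
```

```text
pics
top 496.92805327361685 -0.05777903400460187 [ 0.38764748 -0.031585    1.13458894]
scene 541.1560138294285 0.001864286053082797 [ 0.98476256 -0.70516528  0.80630255]
{'time': 0.1, 'qpos': array([-1.33496891e+00,  3.42652463e-01,  1.52489209e+00, -2.13427748e-05,
        1.27536952e+00, -1.46022546e-01]), 'qvel': array([ 6.17960003e-04, -3.03569767e-03, -1.82920751e-03,  5.75270019e-04,
       -2.56570411e-03, -4.40864651e-05]), 'joint_efforts': array([ 1.56935519e-03, -4.32004344e+01, -2.44693798e+01,  7.19295605e-02,
        5.25985903e-02, -5.16290925e-05]), 'tool_pos': array([ 0.1955579 , -0.48685125,  0.22612501]), 'tool_rot': array([-3.14028232e+00, -1.72080242e-04,  3.81856080e-01]), 'contact_force': array([0.04979465, 0.69499449, 0.48939275]), 'torque': array([0.06594171, 0.0182749 , 0.01037233]), 'grip_force': 0.0, 'opening': 0.09190746721098347}
```

View pics/top0.png

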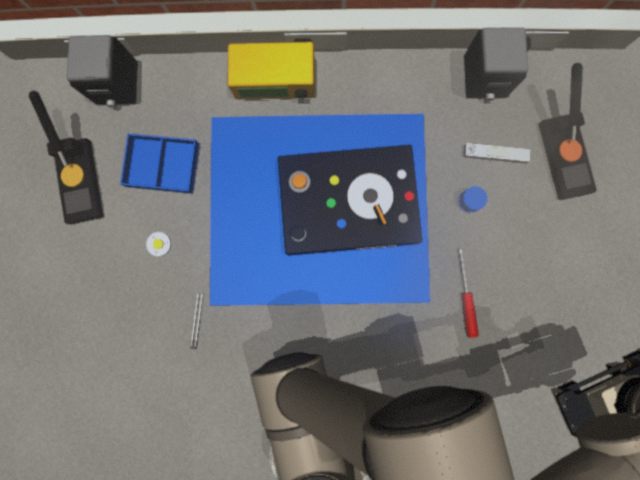

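View pics/scene0.png

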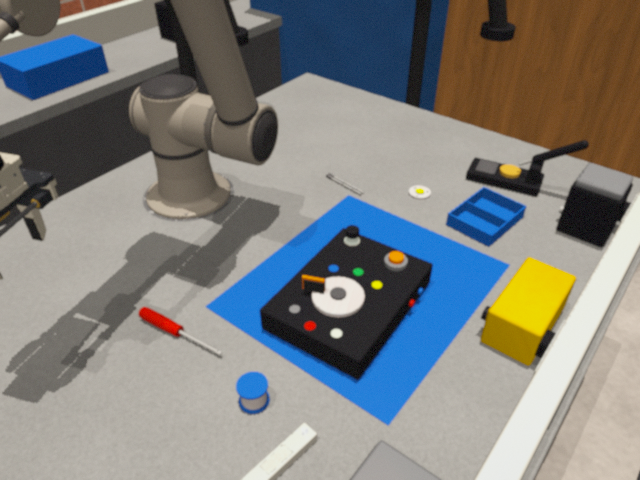

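The top view shows the hub at about (371,196) with the tab pointing down to (383,220). The dots are green (331,203), yellow (334,180), blue (341,223), white (401,174), red (408,196) and grey (403,218). The start button is at (299,181) and the jar at (298,235). Next I'll measure these.

```bash
cat > meas.py <<'E'
from h import *
def meas(c):
    hsv=cv2.cvtColor(c['color'],cv2.COLOR_BGR2HSV)
    def blob(lo,hi,near,z,r=12):
        m=cv2.inRange(hsv,lo,hi); k=np.zeros_like(m); cv2.circle(k,near,r,255,-1); m&=k
        n,l,s,ce=cv2.connectedComponentsWithStats(m); i=1+np.argmax(s[1:,4]); return cast(c,*ce[i],z),s[i,4],(l==i)
    o={}
    for n,lo,hi,p in (('green',(45,100,60),(80,255,255),(331,203)),('yellow',(22,100,80),(35,255,255),(334,180)),('blue',(100,100,80),(130,255,255),(341,223)),('white',(0,0,110),(180,60,255),(401,174)),('red',(0,120,80),(8,255,255),(408,196)),('grey',(0,0,70),(180,60,255),(403,218))):
        o[n]=blob(lo,hi,p,.061)[:2]
    o['button']=blob((5,120,120),(22,255,255),(299,181),.075,18)[:2]
    t=blob((5,100,80),(25,255,255),(380,213),.104,20); o['tab']=t[:2]
    return o,t[2]
if __name__=='__main__':
    c=np.load('pics/top0.npy',allow_pickle=True).item()
    o,tm=meas(c)
    for k,v in o.items(): print(k,v[0].round(4),v[1])
    # place fit: angles by role
    ang=dict(green=0,yellow=0,blue=0,white=0,red=0,grey=0)
    P=np.array([o[k][0][:2] for k in ang])
    A=np.c_[2*P,np.ones(6)];s=np.linalg.lstsq(A,(P**2).sum(1),rcond=None)[0];hub=s[:2];print('hub',hub,'r',np.sqrt(s[2]+hub@hub))
    d=P-hub;print(dict(zip(ang,np.arctan2(d[:,1],d[:,0]).round(3))))
    b=o['button'][0][:2]-hub;print('btn rel',b,np.hypot(*b),'expected',np.hypot(45,150))
    ys,xs=np.where(tm);Q=np.array([cast(c,x,y,.104)[:2] for x,y in zip(xs,ys)])
    m=Q.mean(0);print('tab dir',np.arctan2(*(m-hub)[::-1]),np.hypot(*(m-hub)), 'radii',np.percentile(np.hypot(*(Q-hub).T),[2,98]))
    zm=c['z_map'];
    R=np.array(c['R']);t=np.array(c['t'])
    for n,(u,v) in dict(btn=(299,181),disc=(385,185),top=(320,160)).items():
        print(n,'height',R.T[2]@(-t)+ zm[v,u]*(R.T@np.array([(u-c['cx'])/c['fx'],(v-c['cy'])/c['fy'],1]))[2])
E
python3 meas.py
```

```text
green [ 0.5524 -0.0308  0.061 ] 84
yellow [ 0.603  -0.0386  0.061 ] 82
blue [ 0.5066 -0.0525  0.061 ] 94
white [ 0.614  -0.1869  0.061 ] 80
red [ 0.5621 -0.2022  0.061 ] 3
grey [ 0.5133 -0.1919  0.061 ] 335
button [0.5992 0.0375 0.075 ] 153
tab [ 0.5188 -0.1347  0.104 ] 80
hub [ 0.56254254 -0.11714516] r 0.08701505208004139
{'green': np.float64(1.687), 'yellow': np.float64(1.095), 'blue': np.float64(2.284), 'white': np.float64(-0.936), 'red': np.float64(-1.576), 'grey': np.float64(-2.153)}
btn rel [0.03669465 0.15459613] 0.15889134665396776 expected 156.60459763365824
tab dir -2.759558664903561 0.04709636971948882 radii [0.02638216 0.067166  ]
btn height 0.0828193539616453
disc height 0.07342622067578253
top height 0.06148878829360527
```

```bash
sed -i "s/(0,120,80),(8,255,255),(408,196)/(165,80,60),(180,255,255),(408,196)/; s/(0,0,70),(180,60,255),(403,218))):/(0,0,70),(180,60,255),(403,218))):\n        r=8 if n=='grey' else 12/; s/blob(lo,hi,p,.061)/blob(lo,hi,p,.061,r)/" meas.py
cat > fit.py <<'E'
from meas import *
L=dict(yellow=-2.1,green=-1.5,blue=-.9,grey=.9,red=1.5,white=2.1)
def fit(o,v=1):
    A=[];B=[]
    for k,q in L.items(): A.append([-.086*np.cos(q),-.045-.086*np.sin(q)]);B.append(o[k][0][:2])
    A.append([.045,.105]);B.append(o['button'][0][:2]); A=np.array(A);B=np.array(B)
    a=A-A.mean(0);b=B-B.mean(0);y=np.arctan2((a[:,0]*b[:,1]-a[:,1]*b[:,0]).sum(),(a*b).sum())
    R=np.array([[np.cos(y),-np.sin(y)],[np.sin(y),np.cos(y)]]);t=B.mean(0)-R@A.mean(0)
    if v: print('resid mm',((A@R.T+t-B)*1e3).round(1).tolist())
    return y,t,R@[0,-.045]+t,R@[.045,.105]+t
def plan(X,yaw,s):
    "shift in tool axes and turn deg from state s to world X, yaw"
    y0=s['tool_rot'][2];d=np.array(X)-s['tool_pos'];c,n=np.cos(y0),np.sin(y0)
    return np.array([c*d[0]+n*d[1],n*d[0]-c*d[1],-d[2]]).round(4),round(float(np.degrees(-(yaw-y0))),1)
if __name__=='__main__':
    c=np.load('pics/top0.npy',allow_pickle=True).item();o,tm=meas(c);y,t,hub,btn=fit(o)
    a=np.arctan2(*(o['tab'][0][:2]-hub)[::-1])+2*np.pi
    print('yaw',y,'org',t,'hub',hub,'btn',btn,'tabdir',a,'q',a-np.pi-y,o['red'][1],o['grey'][1])
    e=np.array([np.cos(a),np.sin(a)]);n=np.array([-e[1],e[0]]);p=hub+.052*e+.04*n
    print(p,plan([*p,.15],a-np.pi/2,observe()))
E
python3 fit.py
```

```text
resid mm [[-0.2, -0.2], [0.1, -0.2], [0.1, -0.3], [1.1, 1.4], [-0.5, -0.1], [-0.3, -0.0], [-0.4, -0.6]]
yaw 0.0733584235276744 org [ 0.56163532 -0.07118571] hub [ 0.56493349 -0.11606468] btn [0.59881857 0.03683006] tabdir 3.5258460664525537 q 0.3108949893350862 84 183
[ 0.53172009 -0.17264091] (array([ 0.429 , -0.1663,  0.0761]), -90.1)
```

Call:
{"name": "arm_command", "arguments": {
  "fingers": [1,1,1,1,1,1,1,1],
  "squeeze": 20,
  "travel": [
    [0.036,-0.014,0],
    [0.072,-0.028,0],
    [0.107,-0.042,0],
    [0.143,-0.055,0],
    [0.179,-0.069,0],
    [0.214,-0.083,0],
    [0.25,-0.097,0],
    [0.286,-0.111,0]
  ],
  "dr": [
    [0,0,-7],
    [0,0,-14],
    [0,0,-21],
    [0,0,-28],
    [0,0,-35],
    [0,0,-42],
    [0,0,-49],
    [0,0,-56]
  ]
}}

```text
time: 0.77
tool_pos: [0.4206, -0.276, 0.2265]
tool_rot: [-3.141, -0.0, 1.365]
contact_force: [-0.1, -1.4, -0.2]
opening: 0.043
grip_force: 0.0
```

```bash
python3 - <<'E'
from fit import *
s=observe();print(s['time'],s['tool_pos'],s['tool_rot'],s['opening'],plan([.5317,-.1726,.15],3.526-np.pi/2,s))
E
```

```text
0.7667 [ 0.42059806 -0.27598869  0.22652022] [-3.14117126e+00 -1.38089616e-04  1.36504042e+00] 0.043001400619027325 (array([0.1239, 0.0876, 0.0765]), -33.8)
```

Call:
{"name": "arm_command", "arguments": {
  "fingers": [1,1,1,1,1,1,1,1],
  "travel": [
    [0.025,0.018,0.015],
    [0.05,0.035,0.03],
    [0.075,0.053,0.046],
    [0.1,0.07,0.061],
    [0.124,0.088,0.076],
    [0.124,0.088,0.076],
    [0.124,0.088,0.076],
    [0.124,0.088,0.076]
  ],
  "dr": [
    [0,0,-7],
    [0,0,-14],
    [0,0,-21],
    [0,0,-28],
    [0,0,-33.5],
    [0,0,-33.5],
    [0,0,-33.5],
    [0,0,-33.5]
  ]
}}

```text
time: 1.43
tool_pos: [0.5314, -0.1751, 0.1506]
tool_rot: [-3.141, -0.0, 1.943]
contact_force: [-0.2, 0.5, 0.1]
opening: 0.0006
grip_force: 0.0
```

```bash
python3 - <<'E'
from fit import *
s=observe();print(s['tool_pos'],s['tool_rot'],s['opening'],plan([.5317,-.1726,.084],3.526-np.pi/2,s))
c=read_camera('scene');cv2.imwrite('pics/s1.png',cv2.resize(c['color'][180:420,180:500],(800,600)))
E
```

```text
[ 0.53140741 -0.17507418  0.15060403] [-3.14079859e+00 -1.91970887e-04  1.94308583e+00] 0.0005755875596524901 (array([0.0022, 0.0012, 0.0666]), -0.7)
```

View pics/s1.png

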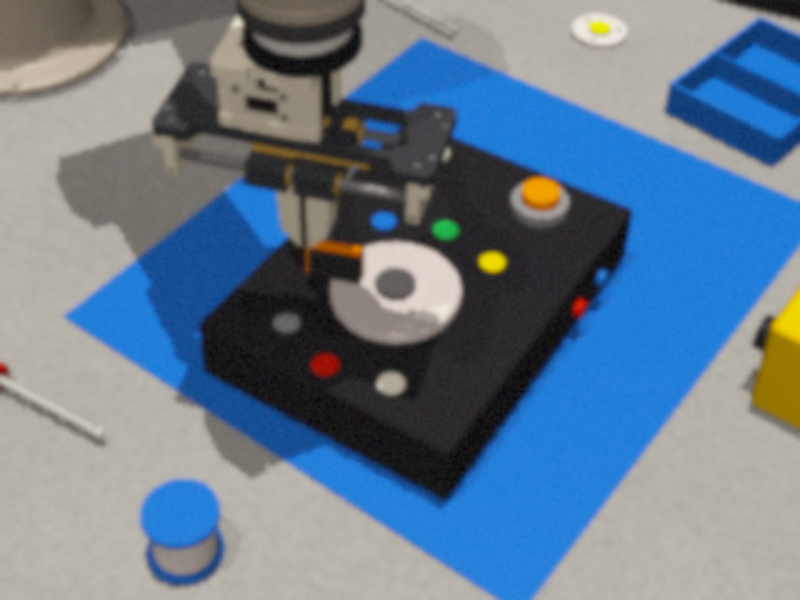

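The gripper is closed above the tab at about (310,240), with the body ends hanging at (170,165) and (415,220). I'll check these against the expected projection and plan the descent.

```bash
python3 - <<'E'
from fit import *
s=observe();c=read_camera('scene')
p=s['tool_pos'];y=s['tool_rot'][2];ya=np.array([np.sin(y),-np.cos(y),0])
for X in (p,p+.095*ya+[0,0,.066],p-.095*ya+[0,0,.066],p+[0,0,-.066],[.5188,-.1347,.104]):
    u=proj(c,X)[0];print(np.round(X,3),((u-[180,180])*2.5).round())
E
```

```text
[ 0.531 -0.176  0.151] [307. 235.]
[ 0.62  -0.141  0.217] [442. 190.]
[ 0.443 -0.21   0.217] [174. 139.]
[ 0.531 -0.176  0.085] [310. 300.]
[ 0.519 -0.135  0.104] [330. 244.]
```

Projection agrees. Descend beside the tab.

Call:
{"name": "arm_command", "arguments": {
  "fingers": [1,1,1,1],
  "travel": [
    [0,0.001,0.022],
    [0,0.001,0.044],
    [0,0.001,0.066],
    [0,0.001,0.066]
  ],
  "dr": [
    [0,0,-0.7],
    [0,0,-0.7],
    [0,0,-0.7],
    [0,0,-0.7]
  ]
}}

```text
time: 1.87
tool_pos: [0.53, -0.1746, 0.0818]
tool_rot: [-3.137, -0.004, 1.954]
contact_force: [-0.4, 0.5, -0.7]
opening: 0.0005
grip_force: 0.0
```

```bash
cat > arc.py <<'E'
from fit import *
import sys
HUB=np.array([.5649,-.1161])
def arc(a_list,sd):
    s=observe();print(s['tool_pos'],s['tool_rot'][2],s['contact_force'])
    for a,d in zip(a_list,sd):
        e=np.array([np.cos(a),np.sin(a)]);n=np.array([-e[1],e[0]]);print(round(a,3),*plan([*(HUB+.052*e+d*n),.084],a-np.pi/2,s))
E
python3 -c "
from arc import *
arc([3.526]*3+[3.426,3.326,3.226,3.126,3.026],[.03,.02]+[.0155]*6)"
```

```text
[ 0.52997446 -0.17462353  0.0817515 ] 1.9537139864262059 [-0.4294698   0.46121055 -0.65316412]
3.526 [ 0.0112  0.0023 -0.0022] -0.1
3.526 [ 0.0212  0.0023 -0.0022] -0.1
3.526 [ 0.0257  0.0023 -0.0022] -0.1
3.426 [ 0.0309  0.001  -0.0022] 5.6
3.326 [ 0.0363  0.0002 -0.0022] 11.4
3.226 [ 0.0417  0.     -0.0022] 17.1
3.126 [ 0.0471  0.0003 -0.0022] 22.8
3.026 [ 0.0525  0.0012 -0.0022] 28.6
```

Call:
{"name": "arm_command", "arguments": {
  "fingers": [1,1,1,1,1,1,1,1],
  "travel": [
    [0.011,0.002,0],
    [0.02,0.002,0],
    [0.025,0.002,0],
    [0.031,0.001,0],
    [0.036,0,0],
    [0.042,0,0],
    [0.047,0,0],
    [0.0525,0.001,0]
  ],
  "dr": [
    [0,0,0],
    [0,0,0],
    [0,0,0],
    [0,0,5.7],
    [0,0,11.4],
    [0,0,17.1],
    [0,0,22.8],
    [0,0,28.6]
  ]
}}

```text
time: 2.53
tool_pos: [0.5139, -0.1254, 0.0863]
tool_rot: [3.14, 0.001, 1.453]
contact_force: [-1.4, -1.9, 1.2]
opening: 0.0002
grip_force: 1.1
```

```bash
python3 -c "
from arc import *
c=read_camera('top');cv2.imwrite('pics/t2.png',cv2.resize(c['color'][130:280,250:450],(800,600)))
arc(np.arange(2.926,2.2,-.1),[.0155]*8)"
```

```text
[ 0.51389232 -0.12447869  0.08630249] 1.446812955121069 [-0.87799805 -0.61708058  1.35669452]
2.926 [ 0.0039 -0.0036  0.0023] 5.2
2.826 [ 0.0093 -0.0044  0.0023] 11.0
2.726 [ 0.0147 -0.0047  0.0023] 16.7
2.626 [ 0.0201 -0.0044  0.0023] 22.4
2.526 [ 0.0255 -0.0036  0.0023] 28.2
2.426 [ 0.0308 -0.0022  0.0023] 33.9
2.326 [ 0.0358 -0.0004  0.0023] 39.6
2.226 [0.0407 0.002  0.0023] 45.4
```

View pics/t2.png

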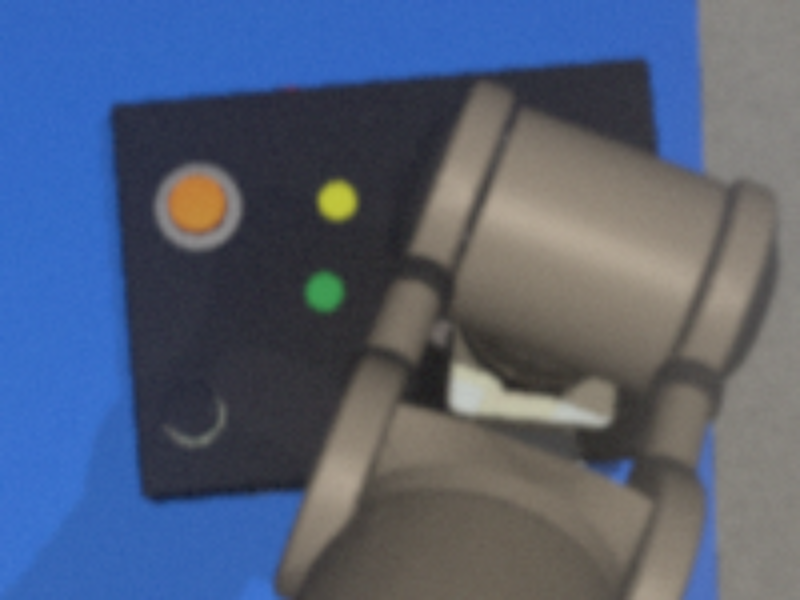

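The arm hides the selector from the top camera, but the forces (about 2 N) match a normal push. Continue.

Call:
{"name": "arm_command", "arguments": {
  "fingers": [1,1,1,1,1,1,1,1],
  "travel": [
    [0.004,-0.0035,0.001],
    [0.009,-0.0045,0.002],
    [0.0145,-0.0047,0.002],
    [0.02,-0.0044,0.002],
    [0.0255,-0.0036,0.002],
    [0.031,-0.002,0.002],
    [0.036,0,0.002],
    [0.0405,0.002,0.002]
  ],
  "dr": [
    [0,0,5.2],
    [0,0,11],
    [0,0,16.7],
    [0,0,22.4],
    [0,0,28.2],
    [0,0,33.9],
    [0,0,39.6],
    [0,0,45.4]
  ]
}}

```text
time: 3.25
tool_pos: [0.5201, -0.085, 0.0838]
tool_rot: [3.141, 0.0, 0.663]
contact_force: [-2.2, -0.6, 0.9]
opening: 0.0005
grip_force: 1.2
```

```bash
python3 -c "
from arc import *
c=read_camera('scene');cv2.imwrite('pics/s3.png',cv2.resize(c['color'][200:380,240:480],(800,600)))
arc([2.15,2.075,2,1.94,1.89,1.85,1.82],[.0155]*8)"
```

```text
[ 0.52064229 -0.08446657  0.08380402] 0.6567530624248008 [-2.6648287   0.41121908  1.59605962]
2.15 [ 0.0043 -0.001  -0.0002] 4.4
2.075 [ 0.0083 -0.0017 -0.0002] 8.7
2 [ 0.0124 -0.0021 -0.0002] 13.0
1.94 [ 0.0156 -0.0022 -0.0002] 16.5
1.89 [ 0.0183 -0.0021 -0.0002] 19.3
1.85 [ 0.0205 -0.002  -0.0002] 21.6
1.82 [ 0.0221 -0.0018 -0.0002] 23.4
```

View pics/s3.png

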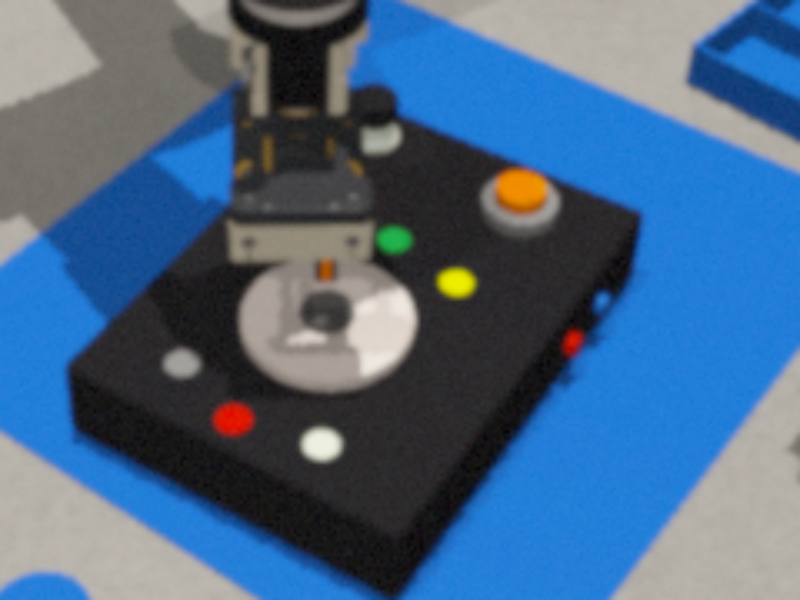

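The tab is being pushed round (inner end at (325,270)), the green dot is at (395,240), and the jar is clear. Continue to just short of the target.

Call:
{"name": "arm_command", "arguments": {
  "fingers": [1,1,1,1,1,1,1,1],
  "travel": [
    [0.004,-0.001,0],
    [0.008,-0.0017,0],
    [0.0125,-0.002,0],
    [0.0155,-0.0022,0],
    [0.018,-0.002,0],
    [0.0205,-0.002,0],
    [0.022,-0.0018,0],
    [0.022,-0.0018,0]
  ],
  "dr": [
    [0,0,4.4],
    [0,0,8.7],
    [0,0,13],
    [0,0,16.5],
    [0,0,19.3],
    [0,0,21.6],
    [0,0,23.4],
    [0,0,23.4]
  ]
}}

```text
time: 3.97
tool_pos: [0.5364, -0.07, 0.0834]
tool_rot: [-3.141, 0.0, 0.259]
contact_force: [-2.9, 1.0, 0.5]
opening: 0.0008
grip_force: 1.1
```

```bash
python3 -c "
from arc import *
c=read_camera('scene');cv2.imwrite('pics/s4.png',cv2.resize(c['color'][200:335,250:430],(800,600)))
c=read_camera('top');hsv=cv2.cvtColor(c['color'],cv2.COLOR_BGR2HSV);m=cv2.inRange(hsv,(5,100,80),(22,255,255))[170:240,325:390]
ys,xs=np.where(m);print(len(xs))
if len(xs):
  Q=np.array([cast(c,x+325,y+170,.104)[:2] for x,y in zip(xs,ys)]);d=Q.mean(0)-HUB;print(Q.mean(0),np.arctan2(d[1],d[0]))
arc([1.78,1.75,1.715],[.0155]*8)"
```

```text
0
[ 0.53644291 -0.07029511  0.08322777] 0.2598396070446547 [-2.40714486  0.20114573  0.49885965]
1.78 [ 0.0029 -0.0011 -0.0008] 2.9
1.75 [ 0.0045 -0.0015 -0.0008] 4.6
1.715 [ 0.0063 -0.0019 -0.0008] 6.6
```

View pics/s4.png

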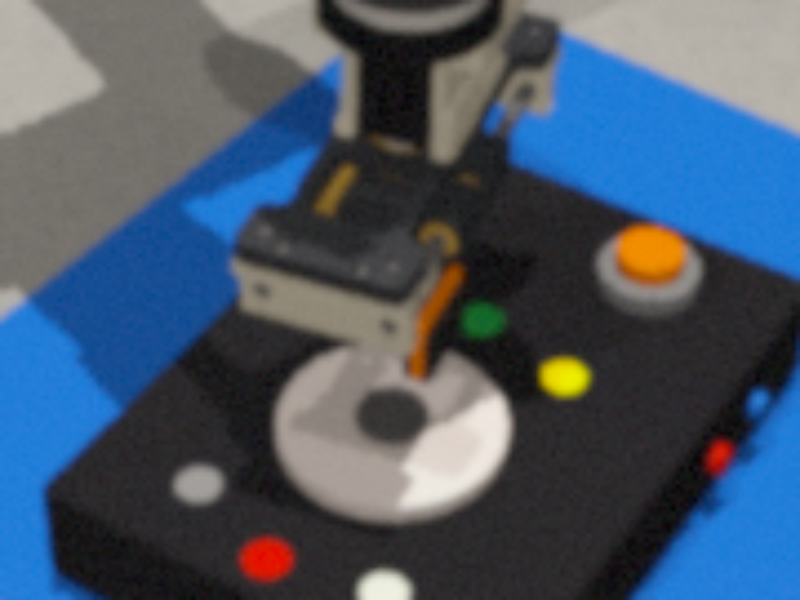

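Orange fin visible: the outer top end is at about crop (458,270), which is image (353,260). I'll cast that onto z=0.104.

```bash
python3 -c "
from arc import *
c=read_camera('scene')
x=cast(c,353,260.7,.104)[:2];d=x-HUB;print(x,np.hypot(*d),np.arctan2(d[1],d[0]))
g=cast(c,250+483*.225,200+321*.225,.061);print('green',g)
for a in (1.7,1.75,1.8,1.85): print(a,proj(c,[*(HUB+.07*np.array([np.cos(a),np.sin(a)])),.104])[0], (proj(c,[*(HUB+.07*np.array([np.cos(a),np.sin(a)])),.104])[0]-[250,200])/.225)
"
```

```text
[ 0.55172009 -0.04871082] 0.06866594386260794 1.7639374172235884
green [ 0.55436791 -0.02995495  0.061     ]
1.7 [355.35155152 261.0235471 ] [468.22911786 271.2157649 ]
1.75 [353.73738847 260.44333088] [461.05505987 268.63702613]
1.8 [352.08904823 259.91761051] [453.72910326 266.30049115]
1.85 [350.41019345 259.44733905] [446.26752643 264.21039579]
```

Call:
{"name": "arm_command", "arguments": {
  "fingers": [1,1,1,1,1,1,1,1],
  "travel": [
    [0.0015,-0.0005,0],
    [0.0025,-0.0008,0],
    [0.0035,-0.001,0],
    [0.0035,-0.001,0],
    [-0.006,-0.001,0],
    [-0.018,-0.001,0],
    [-0.02,-0.001,-0.03],
    [-0.02,-0.001,-0.065]
  ],
  "dr": [
    [0,0,1.5],
    [0,0,2.7],
    [0,0,3.8],
    [0,0,3.8],
    [0,0,3.8],
    [0,0,3.8],
    [0,0,3.8],
    [0,0,3.8]
  ]
}}

```text
time: 4.78
tool_pos: [0.5153, -0.0745, 0.1464]
tool_rot: [-3.139, 0.004, 0.19]
contact_force: [1.2, -0.3, -1.1]
opening: 0.0007
grip_force: 0.0
```

```bash
python3 -c "
from arc import *
s=observe();print(s['tool_pos'],s['tool_rot'],s['contact_force'])
print('to above button',plan([.5988,.0368,.15],s['tool_rot'][2],s))
c=read_camera('scene');cv2.imwrite('pics/s5.png',cv2.resize(c['color'][200:335,250:430],(800,600)))"
```

```text
[ 0.51534729 -0.074483    0.14637373] [-3.13931185  0.00449086  0.19030286] [ 1.15721434 -0.32509328 -1.1465093 ]
to above button (array([ 0.103 , -0.0935, -0.0036]), -0.0)
```

View pics/s5.png

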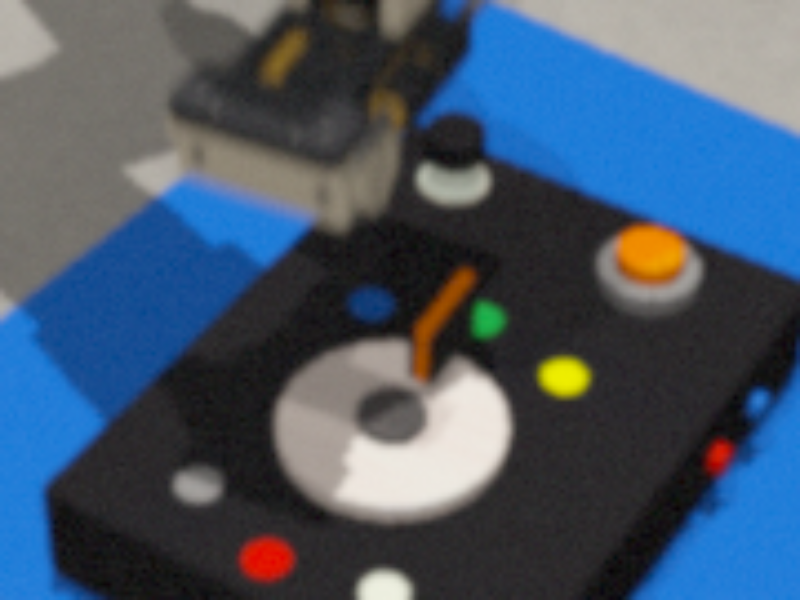

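The tab now points at green in the scene view (tip at crop (468,270)). I'll move the arm aside for a clear top view.

Call:
{"name": "arm_command", "arguments": {
  "fingers": [1,1,1,1,1,1,1,1],
  "travel": [
    [-0.025,0.025,-0.03],
    [-0.05,0.05,-0.05],
    [-0.076,0.077,-0.05],
    [-0.1,0.1,-0.05],
    [-0.126,0.128,-0.05],
    [-0.15,0.155,-0.05],
    [-0.177,0.18,-0.05],
    [-0.2,0.205,-0.05]
  ],
  "dr": [
    [0,0,0],
    [0,0,0],
    [0,0,0],
    [0,0,0],
    [0,0,0],
    [0,0,0],
    [0,0,0],
    [0,0,0]
  ]
}}

```text
time: 5.5
tool_pos: [0.3584, -0.3157, 0.1981]
tool_rot: [3.139, -0.001, 0.19]
contact_force: [1.3, -0.1, 0.2]
opening: 0.0005
grip_force: 0.0
```

```bash
cat > chk.py <<'E'
from arc import *
import sys
c=read_camera('top')
cv2.imwrite('pics/%s.png'%sys.argv[1],cv2.resize(c['color'][130:280,250:450],(800,600)))
hsv=cv2.cvtColor(c['color'],cv2.COLOR_BGR2HSV)
m=cv2.inRange(hsv,(3,90,60),(21,255,255));k=np.zeros_like(m);k[185:225,335:372]=255;m&=k
ys,xs=np.where(m);Q=np.array([cast(c,x,y,.104)[:2] for x,y in zip(xs,ys)]);print(len(Q))
try:
    o,_=meas(c)
except Exception as e: print('meas',e); o=None
if o:
    y,t,hub,btn=fit(o);print('yaw',y,'org',t,'hub',hub,'btn',btn)
    d=Q.mean(0)-hub;v=np.linalg.svd(Q-Q.mean(0))[2][0];v=v*np.sign(v@d)
    print('tab q',np.arctan2(d[1],d[0])-np.pi-y,'axis q',np.arctan2(v[1],v[0])-np.pi-y,'r',np.hypot(*d),'green q',np.arctan2(*(o['green'][0][:2]-hub)[::-1])-np.pi-y)
s=observe();print(s['tool_pos'],s['tool_rot'],plan([*(btn if o else [.5988,.0368]),.15],s['tool_rot'][2],s))
E
sed -i "s/    t=blob((5,100,80).*/    t=(0,0,0)\n    o['tab']=t[:2]/" meas.py
python3 chk.py t6
```

```text
95
resid mm [[-0.2, -0.5], [0.2, -0.1], [-0.1, -0.2], [0.9, 1.4], [0.1, 0.1], [-0.4, -0.0], [-0.4, -0.7]]
yaw 0.07266278533247975 org [ 0.56165436 -0.07106062] hub [ 0.56492131 -0.11594187] btn [0.59891273 0.03692926]
tab q -1.4800578322354765 axis q -1.5038810994258158 r 0.05055139673906995 green q -1.4979310275868671
[ 0.35620263 -0.32048281  0.19812316] [3.13620390e+00 7.64160605e-04 1.87691393e-01] (array([ 0.3051, -0.3058,  0.0481]), -0.0)
```

View pics/t6.png

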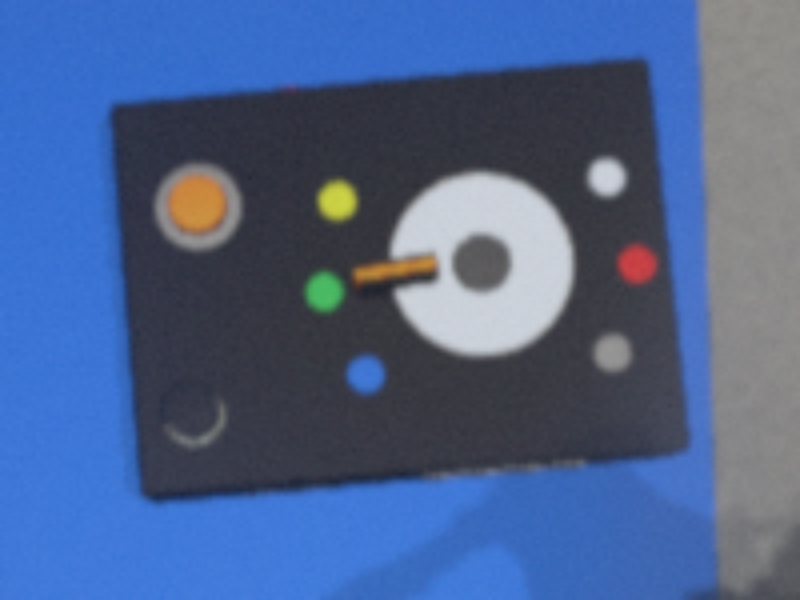

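The tab points at green: q ≈ −1.48 to −1.50 against −1.5, and the tester hasn't moved. Next, the button and housing heights.

```bash
python3 -c "
from h import *
c=read_camera('top');R=np.array(c['R']);t=np.array(c['t'])
def hgt(u,v):
    z=float(c['z_map'][v,u]);return (R.T@(np.array([(u-c['cx'])/c['fx']*z,(v-c['cy'])/c['fy']*z,z])-t))[2]
ctr=(299.5,181)
for lo,hi in ((0,5),(5,7),(7.5,8.5),(8.5,9.5),(9.5,10.5),(13,16)):
    h=[hgt(u,v) for u in range(280,320) for v in range(162,202) if lo<=np.hypot(u-ctr[0],v-ctr[1])<hi]
    print(lo,hi,np.percentile(h,[25,50,75]).round(4))
"
```

```text
0 5 [0.0813 0.0825 0.0838]
5 7 [0.0803 0.082  0.0835]
7.5 8.5 [0.0717 0.0731 0.0794]
8.5 9.5 [0.0712 0.0725 0.0734]
9.5 10.5 [0.0714 0.0724 0.0739]
13 16 [0.0594 0.0606 0.0618]
```

Call:
{"name": "arm_command", "arguments": {
  "fingers": [1,1,1,1,1,1,1,1],
  "travel": [
    [0.028,-0.028,0],
    [0.056,-0.056,0],
    [0.084,-0.084,0],
    [0.112,-0.112,0],
    [0.14,-0.14,0],
    [0.168,-0.168,0],
    [0.196,-0.196,0],
    [0.224,-0.224,0]
  ],
  "dr": [
    [0,0,0],
    [0,0,0],
    [0,0,0],
    [0,0,0],
    [0,0,0],
    [0,0,0],
    [0,0,0],
    [0,0,0]
  ]
}}

```text
time: 6.27
tool_pos: [0.5385, -0.0486, 0.198]
tool_rot: [3.141, -0.002, 0.191]
contact_force: [0.7, -0.5, -0.1]
opening: 0.0006
grip_force: 0.0
```

Call:
{"name": "arm_command", "arguments": {
  "fingers": [1,1,1,1,1,1,1,1],
  "travel": [
    [0.027,-0.027,0],
    [0.054,-0.054,0.01],
    [0.08,-0.08,0.02],
    [0.08,-0.08,0.05],
    [0.08,-0.08,0.08],
    [0.08,-0.08,0.095],
    [0.08,-0.08,0.095],
    [0.08,-0.08,0.095]
  ],
  "dr": [
    [0,0,0],
    [0,0,0],
    [0,0,0],
    [0,0,0],
    [0,0,0],
    [0,0,0],
    [0,0,0],
    [0,0,0]
  ]
}}

```text
time: 6.93
tool_pos: [0.6006, 0.0431, 0.1024]
tool_rot: [-3.141, 0.001, 0.191]
contact_force: [-0.4, 0.1, 0.6]
opening: 0.0004
grip_force: 0.0
```

```bash
python3 -c "
from arc import *
s=observe();print(s['tool_pos'],s['tool_rot'],s['contact_force'],plan([.5985,.0368,.085],s['tool_rot'][2],s))"
```

```text
[0.6005848  0.04307642 0.10235136] [-3.14125399e+00  5.41784446e-04  1.90891941e-01] [-0.38860427  0.14508952  0.63078991] (array([-0.0032,  0.0058,  0.0174]), -0.0)
```

Call:
{"name": "arm_command", "arguments": {
  "fingers": [1,1,1,1,1,1,1],
  "travel": [
    [-0.003,0.006,0],
    [-0.003,0.006,0.01],
    [-0.003,0.006,0.018],
    [-0.003,0.006,0.021],
    [-0.003,0.006,0.023],
    [-0.003,0.006,0.025],
    [-0.003,0.006,0.025]
  ],
  "dr": [
    [0,0,0],
    [0,0,0],
    [0,0,0],
    [0,0,0],
    [0,0,0],
    [0,0,0],
    [0,0,0]
  ]
}}

```text
time: 7.52
tool_pos: [0.5986, 0.0355, 0.0777]
tool_rot: [3.141, 0.0, 0.19]
contact_force: [-2.5, -3.0, 3.3]
opening: 0.0005
grip_force: 2.0
```

Call:
{"name": "arm_command", "arguments": {
  "fingers": [1,1,1,1],
  "travel": [
    [0,0,0.001],
    [0,0,0.002],
    [0,0,0.002],
    [0,0,0.002]
  ],
  "dr": [
    [0,0,0],
    [0,0,0],
    [0,0,0],
    [0,0,0]
  ]
}}

```text
time: 7.85
tool_pos: [0.5988, 0.0356, 0.0762]
tool_rot: [3.141, -0.0, 0.19]
contact_force: [-1.8, -2.5, 6.3]
opening: 0.0004
grip_force: 3.1
```

Call:
{"name": "arm_command", "arguments": {
  "fingers": [1,1,1,1],
  "travel": [
    [0,0,0.0007],
    [0,0,0.0015],
    [0,0,0.0015],
    [0,0,0.0015]
  ],
  "dr": [
    [0,0,0],
    [0,0,0],
    [0,0,0],
    [0,0,0]
  ]
}}

```text
time: 8.18
tool_pos: [0.5988, 0.0356, 0.076]
tool_rot: [3.141, -0.001, 0.19]
contact_force: [-7.3, -2.6, 15.4]
opening: 0.0006
grip_force: 7.4
```

The button is bottomed: travel stalls while the force rises. Release straight up and clear.

Call:
{"name": "arm_command", "arguments": {
  "fingers": [1,1,1,1,1,1,1,1],
  "travel": [
    [0,0,-0.003],
    [0,0,-0.008],
    [0,0,-0.016],
    [0,0,-0.04],
    [0,0,-0.08],
    [-0.028,0.028,-0.11],
    [-0.056,0.056,-0.12],
    [-0.084,0.084,-0.12]
  ],
  "dr": [
    [0,0,0],
    [0,0,0],
    [0,0,0],
    [0,0,0],
    [0,0,0],
    [0,0,0],
    [0,0,0],
    [0,0,0]
  ]
}}

```text
time: 8.85
tool_pos: [0.5358, -0.0592, 0.1975]
tool_rot: [3.139, -0.007, 0.192]
contact_force: [0.6, -1.0, -0.2]
opening: 0.0003
grip_force: 0.0
```

Call:
{"name": "arm_command", "arguments": {
  "fingers": [1,1,1,1,1,1,1,1],
  "travel": [
    [-0.028,0.028,0],
    [-0.056,0.056,0],
    [-0.084,0.084,0],
    [-0.112,0.112,0],
    [-0.14,0.14,0],
    [-0.168,0.168,0],
    [-0.196,0.196,0],
    [-0.21,0.215,0]
  ],
  "dr": [
    [0,0,0],
    [0,0,0],
    [0,0,0],
    [0,0,0],
    [0,0,0],
    [0,0,0],
    [0,0,0],
    [0,0,0]
  ]
}}

```text
time: 9.52
tool_pos: [0.3669, -0.3121, 0.1944]
tool_rot: [3.141, -0.0, 0.188]
contact_force: [-0.5, 0.1, -0.5]
opening: 0.0001
grip_force: 0.0
```

```bash
python3 chk.py t7
```

```text
95
resid mm [[-0.0, -0.1], [0.2, -0.1], [0.1, -0.1], [0.8, 1.1], [-0.3, -0.2], [-0.3, 0.1], [-0.5, -0.6]]
yaw 0.07329064413078244 org [ 0.56168166 -0.071127  ] hub [ 0.56497679 -0.11600619] btn [0.59887222 0.03688625]
tab q -1.479745957029171 axis q -1.512712509312848 r 0.05035520796269989 green q -1.4980301450099913
[ 0.36643779 -0.31498749  0.19446754] [3.13852265e+00 3.09993361e-04 1.86272735e-01] (array([ 0.2936, -0.3027,  0.0445]), -0.0)
```

View pics/t7.png

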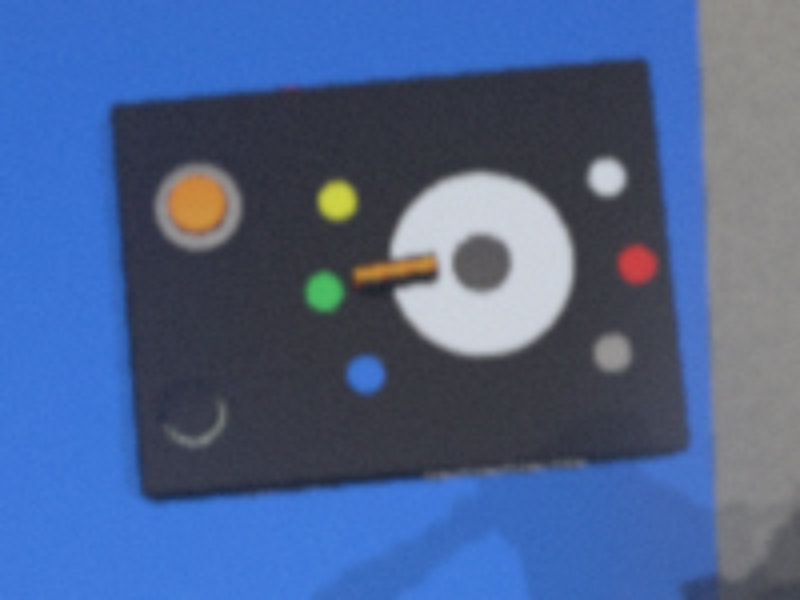

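The tab (355–437, 270) points at the green dot (325,292), and the tester and jar haven't moved. Handing in.

```bash
python3 -c "
from cell import *
print(hand_in())"
```

```text
the job is handed in; nothing more can be done
None
```

The selector tab now points at the green dot (within about 0.02 rad), the start button was pressed fully down and released, the tester and jar have not moved, and the job was handed in at about 10 s; no verdict came back.

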